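Set the beer filter's bayonet lid at its vent position

TASK

First snap the sprung clamp on the filter housing's base down onto its catch pin so that it stays shut by itself. Then take the bayonet lid (the one with the straight bar grip), drop it fully home in the housing's mouth with its lugs through the two slots, and turn it clockwise to its vent position, where its ears point at the two ribs on the housing's rim, half way to the lock and well short of the lock's click. A spring pushes the lid back, so finish while still gripping the lid and holding it there, and leave everything else on the bar where it is.

Things in the scene. Friction and masses are not known exactly. Their poses are not given: they have to be found in the camera images.
- housing: aluminium beer-filter housing fixed to the bar: round head 90 mm across, rim top 95 mm up, on a dark base plate 150 mm (x) by 210 mm (y, -70 to +140). Origin: on the head's axis under the base, z up. A brass hose port sticks out on the -y side (to 66 mm from the axis, 55 mm up). The head's two slots lie at its +x and -x, the clamp beside it at y = +105 mm
- mouth (a point): centre of the mouth at the rim's top, axes as the housing's. Bore 57 mm across; the 6 mm thick rim is cut by slots at +x and -x (16 mm wide, out to 40 mm from the axis); below it a groove 72 mm across, 14 mm deep, for the lugs. Turn from the slots: anticlockwise stops at 0.15 rad; clockwise a spring (0.1 N m) resists from 0.17, sprung balls from 0.9; past 1.05 it clicks into the lock (too far)
- vent_rib (a point): top of one of the two small upright ribs on the rim's outer side (the other is opposite), 50 mm from the axis, 37 degrees (0.65 rad) clockwise, seen from above, from the slots: with the lid's ears at the ribs it is at its vent position
- clamp (a joint): angle of the clamp arm, rad: 0 fully down; starts raised at 0.4 to 0.7. Level hinge along the housing's y at x = +55, y = +105, z = 48 mm; the arm points to the housing's -x and its free end rises. Pushed down to 0 (5 to 20 N on the pad, the last 12 mm stiff) the sprung hook under its end snaps over the catch pin; latched it stays within 0 to 0.05, unlatched it springs up
- clamp_pad (a point): centre of the top of the pad at the clamp arm's free end (30 x 26 mm steel plate, moves with the arm), the place to push down; 88 mm from the hinge, so it swings outward by 7 to 21 mm on its way down; 54 mm above the bar when the arm is down, then right over the catch pin
- catch_pin_mid (a point): middle of the clamp's fixed catch pin, 10 mm thick, level along the housing's y, at housing x = -33, y = +105, z = 30 mm
- lid: loose grey plastic bayonet lid, 0.13 to 0.21 kg, standing on the bar: plug 54 mm across, 16 tall; above it a disc 76 mm across, 8 thick; on that a straight grip bar 52 mm long (x), 14 wide (y), from 24 to 53 mm above the origin: pinch it across y. Two lugs low on the plug (8 wide, to 34 mm from the axis) and two ears on the disc (to 45 mm) lie at +x and -x. Origin: centre of the underside
- lid_seat (a point): point on the lid's axis at the underside of the disc, 16 mm above the lid's origin: it meets the mouth point when the lid is fully home. The lid is the same turned by 180 degrees. It swaps places with the knob lid from run to run
- follower (a joint): angle in rad of the hidden sprung ring that the lugs push round inside the housing: 0 at rest; it grows as the lid turns clockwise and is about the lid's turn from the slots minus 0.17, so about 0.48 at the vent position
- growler: amber glass growler bottle, 90 mm across, 200 mm tall; leave it alone. Origin: on its underside
- beer_glass: empty straight beer glass, 80 mm across, 140 mm tall; leave it alone. Origin: on its underside
- spanner: steel spanner lying flat, 190 mm long; leave it alone. Origin: on its underside
- cap_tin: open steel tin, 110 x 90 x 45 mm; leave it alone. Origin: on its underside
- work_light: round black work light lying on its back, 84 mm across, 30 mm tall; leave it alone. Origin: on its underside
- tap_handle: wooden tap handle lying flat, 190 x 34 x 22 mm; leave it alone. Origin: on its underside
- knob_lid: plain push-on lid with a ROUND knob and no ears, 80 mm across, 48 mm tall; not the one to use; leave it alone. Origin: on its underside
Not all that is in view belongs to the job. What is shaped like the lid but pink or turquoise is not meant.

How it is judged:
By the outcome, as a careful person would: the job done as asked, in the order asked, and still so for the second after the job is handed in, while the arm keeps its last pose, push and grip.
It also fails if it takes over 58 s, if anything falls off the work surface, if the arm or the gripper's body presses on something with over 40 N, if the wrist force passes 120 N, or if a joint passes its speed limit or range.

ROBOT

A 6-joint arm with a two-finger parallel gripper is mounted at the origin on the work surface. World frame = base frame: x ahead of the robot, y to its left, z up, the work surface at z = 0. Lengths are in m, angles in rad, forces in N, time in s.
With the tool pointing down it reaches from about 0.25 to 0.725 m from the base axis. Payload 4 kg.
Tool frame: the origin (TCP) lies midway between the tips of the shut fingers; the grasp point (between the pads) lies 19 mm behind it (bot.grip_point_offset is the distance from the TCP to the grasp point, in m); z points along the fingers, y is the line along which they close (so a half turn about z gives the same grasp; the last joint's range is limited). The gripper opens to 85 mm and grips with 20 to 120 N. Pads are 22 mm wide; open, the fingers measure 114 mm over their backs; the gripper's body (76 mm by 85 mm) begins 54 mm behind the grasp point. The pads swing forward as they close: fully open they stand 13 mm farther back than shut.
Start: joints at [-1.349, 0.241, 0.005, 1.335, 0, 1.571], TCP at [0.11, -0.488, 0.231] pointing down, gripper open.
Joint ranges: [-2.72, 2.72], [-1.05, 1.87], [-1.09, 1.28], [-1.99, 2.15], [-1.42, 1.44], [-3.14, 3.14]. Speed limits (rad/s): [2.79, 2.79, 3.14, 3.14, 3.14, 3.14].

INTERFACE

Orientations are given as a unit quaternion [x, y, z, w].
In Python, from workcell import bot gives the robot as it stands.
- The arm moves only by the tool step_arm, never from a script. Its argument "targets" is text: rows parted by semicolons, each of 7 numbers parted by spaces: the opening, from -1 (shut) to 1 (fully open), so that 0 is half open, then the shift along the world's x, y, z normalised to -1 to 1, where 1 is 0.5 m, then the turn, a rotation vector about the world's x, y, z normalised to -1 to 1, where 1 is pi/4 rad. In form: gripper x y z wx wy wz; .... A call has 1 to 10 rows; each row is the pose to reach, as a shift and turn from the pose commanded when the call began; what a row does not reach only later rows make up. A row lasts 1/12 s, in which the tool goes at most 41.7 mm and 7.16 degrees, less where a joint would pass 70% of its speed; a pose out of reach is approached as far as the arm can. A call with a number of a shift or a turn outside -1 to 1 is refused whole. A call with a gripper value outside its range is refused whole. The fingers move at their own pace and stop on an object; the grip force is fixed at half the most. Time passes only in rows, so rows that repeat a pose let the fingers close. It gives the time, the measured TCP pose, the force, the opening and the grip force at its end, in the units of the state.
- bot.get_obs(): the state, without advancing time (a new reading comes with each control period).
- bot.camera(name): name is "scene" or "top"; returns the picture (420x560x3 uint8, red, green, blue); there is no depth.
- bot.camera_info(name): a dict with "vertical_fov" (degrees; the focal length in pixels is half the picture's height over the tangent of half this angle, whatever the lens; pixels are square), "cx", "cy" (the principal point, pixels), "pose" (4x4, takes a point from camera to world coordinates). Camera axes: x right, y up, looking along -z (the intrinsics and any distortion apply to the point x, -y, -z); pixel columns grow to the right and rows downward; lengths in m; the calibration is good to about 2 mm. A picture is of the moment at which its call begins. camera_info takes no time and is no camera call.
- bot.job_done(): hands the job in; it is judged then, once.
The state is a dict: "clock": time; "joint_pos": joint angles; "joint_vel": joint speeds; "tau": joint torques, N m; "eef_pos": TCP position; "tool_rot": TCP orientation; "ft_force": force on the tool from outside, world axes, zero at the start; "ft_torque": the same for the moment, N m; "grip_width": finger opening in m; "grasp_force": force on a finger pad.
Only numpy, scipy, OpenCV 4.12 (cv2) and the standard library are available. Lean on these libraries where they do the work, as an engineer would, in place of code of your own. Each camera call takes 0.05 s, during which the arm holds its last target. There are 200 camera calls.

## Working session

There is one attempt and no reset: what is moved stays moved. The work goes in short steps, Python scripts to look and compute and a tool call to move; the robot and the scene stay as the last step left them, time stands still between calls to the robot, and variables do not carry over. Pictures are saved under pics/ and viewed, at most 10 in all, crops included, and the job is handed in when it is done.

Besides the shell and the picture viewer there is one more tool, called after "Emit:" by a JSON object that holds its "api" and its "payload". step_arm: Moves the arm, as the interface text tells. Scaled input: -1 to 1 covers 0.5 m each way for a shift and pi/4 rad each way for a turn. Its arguments: {"type":"object","properties":{"targets":{"type":"string"}},"required":["targets"]}

```bash
mkdir -p pics; ls
python3 - <<'E'
from workcell import bot
import cv2
for n in("scene","top"):
    cv2.imwrite(f"pics/{n}0.png",cv2.resize(bot.camera(n)[:,:,::-1],(800,600),interpolation=cv2.INTER_CUBIC)); print(bot.camera_info(n))
o=bot.get_obs();print(o,bot.grip_point_offset)
E
```

```text
pics
{'vertical_fov': 54.93750592773588, 'cx': 282.44888858431256, 'cy': 212.04423631172853, 'pose': array([[ 0.87102243, -0.33131802,  0.36269588,  0.99883912],
       [ 0.49104556,  0.60816718, -0.62370421, -0.75645504],
       [-0.01393529,  0.72136055,  0.6924195 ,  0.95303651],
       [ 0.        ,  0.        ,  0.        ,  1.        ]])}
{'vertical_fov': 50.54083461310444, 'cx': 281.5883759373452, 'cy': 212.88674533258802, 'pose': array([[ 0.00907022,  0.98858344, -0.15040115,  0.3405282 ],
       [-0.9999498 ,  0.00832649, -0.005574  ,  0.05252435],
       [-0.00425805,  0.15044416,  0.98860934,  1.30352933],
       [ 0.        ,  0.        ,  0.        ,  1.        ]])}
{'clock': 0.1, 'joint_pos': array([-1.34901282e+00,  2.41346444e-01,  3.87047226e-03,  1.33519241e+00,
       -1.09423228e-05,  1.57076589e+00]), 'joint_vel': array([ 0.00185364, -0.00265665,  0.00203799,  0.00099082, -0.0006079 ,
       -0.00072286]), 'tau': array([-2.70552036e-04, -3.73137939e+01,  2.53009844e+01,  1.08645068e-02,
        1.43277919e-05,  1.24854878e-06]), 'eef_pos': array([ 0.10985911, -0.4872106 ,  0.23050197]), 'tool_rot': array([ 9.93855688e-01,  1.10679699e-01, -1.09008787e-04, -9.29676691e-04]), 'ft_force': array([-0.84150539,  0.69018699,  0.19868691]), 'ft_torque': array([-0.00114344, -0.01153155,  0.00159358]), 'grasp_force': 0.0, 'grip_width': 0.08576607831587059} 0.0187
```

View pics/top0.png

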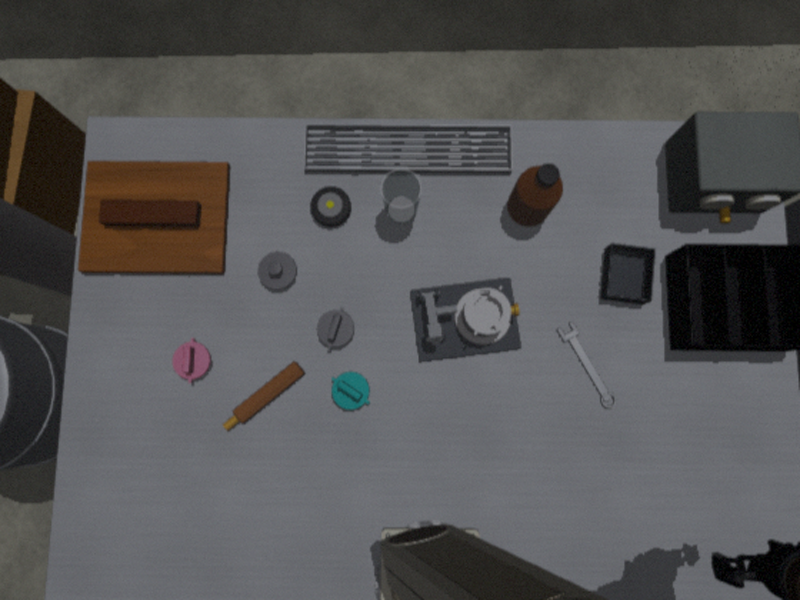

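View pics/scene0.png

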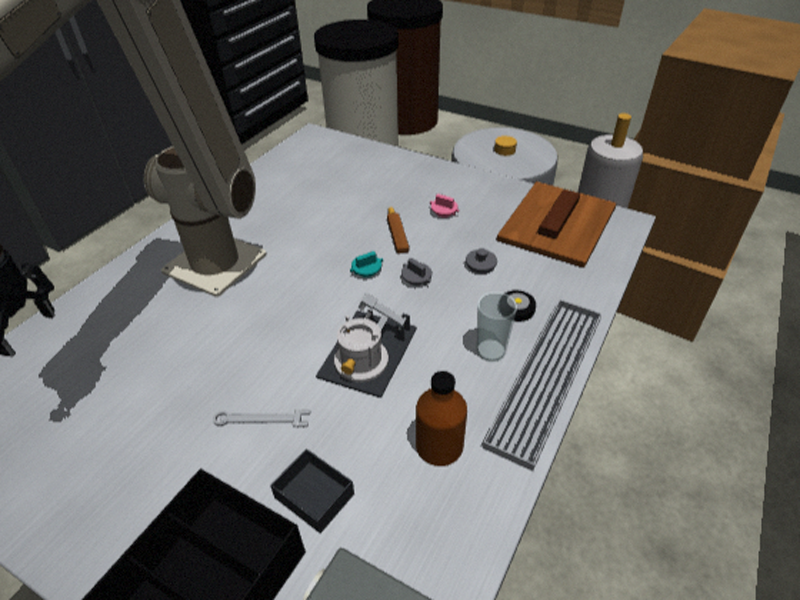

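The top view shows these candidates:
- grey bar-grip lid at (336,329), with ears
- grey knob lid at (277,271)
- pink lid at (191,361)
- turquoise lid at (350,391)

The grey one with the straight bar and ears at (336,329) fits the description. The housing head is at (485,315), with the clamp to its left and the brass port to its right. I'll confirm in crops.

```bash
cat > h.py <<'E'
from workcell import bot
import cv2,numpy as np
def crop(n,x0,y0,w,h,s,f):
    im=bot.camera(n)[y0:y0+h,x0:x0+w,::-1]
    im=cv2.resize(im,None,fx=s,fy=s,interpolation=cv2.INTER_CUBIC)
    cv2.imwrite("pics/"+f,cv2.convertScaleAbs(im,alpha=1.5))
def ray(n,u,v):
    c=bot.camera_info(n);P=c["pose"];f=210/np.tan(np.radians(c["vertical_fov"]/2))
    return P[:3,3],P[:3,:3]@np.array([(u-c["cx"])/f,-(v-c["cy"])/f,-1])
def at(n,u,v,z):
    o,d=ray(n,u,v);return o+d*(z-o[2])/d[2]
def proj(n,p):
    c=bot.camera_info(n);P=c["pose"];f=210/np.tan(np.radians(c["vertical_fov"]/2))
    q=P[:3,:3].T@(np.asarray(p)-P[:3,3]);return np.array([c["cx"]-f*q[0]/q[2],c["cy"]+f*q[1]/q[2]])
E
python3 - <<'E'
from h import *
crop("top",217,188,160,72,5,"t1.png");crop("scene",217,165,125,120,5,"s1.png")
E
```

```text
(no output)
```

View pics/t1.png

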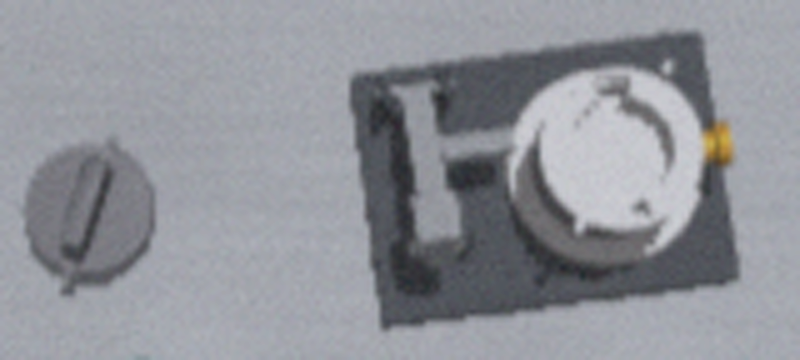

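View pics/s1.png

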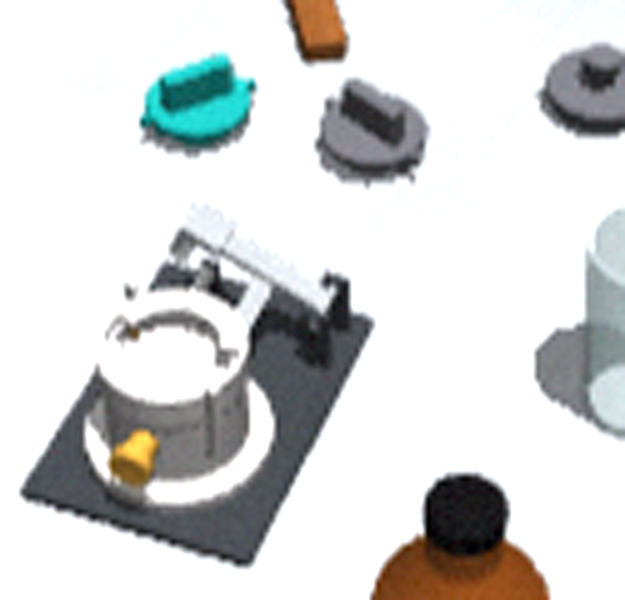

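The crops confirm that the grey lid with the bar and ears (top crop (90,213)) is the one to use. The housing is overexposed, so I'll take one more crop with contrast tuned for the head and clamp.

Run:
```python
from h import *
a=np.mean([bot.camera("top")[190:255,285:369,::-1].astype(float) for _ in range(6)],0)
b=np.mean([bot.camera("scene")[200:282,217:297,::-1].astype(float) for _ in range(6)],0)
def g(a,s): return np.clip(255*(cv2.resize(a,None,fx=s,fy=s,interpolation=cv2.INTER_CUBIC).clip(0)/a.max())**0.9,0,255).astype(np.uint8)
cv2.imwrite("pics/t2.png",g(a,9));cv2.imwrite("pics/s2.png",g(b,7))
```

```text
(no output)
```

View pics/t2.png

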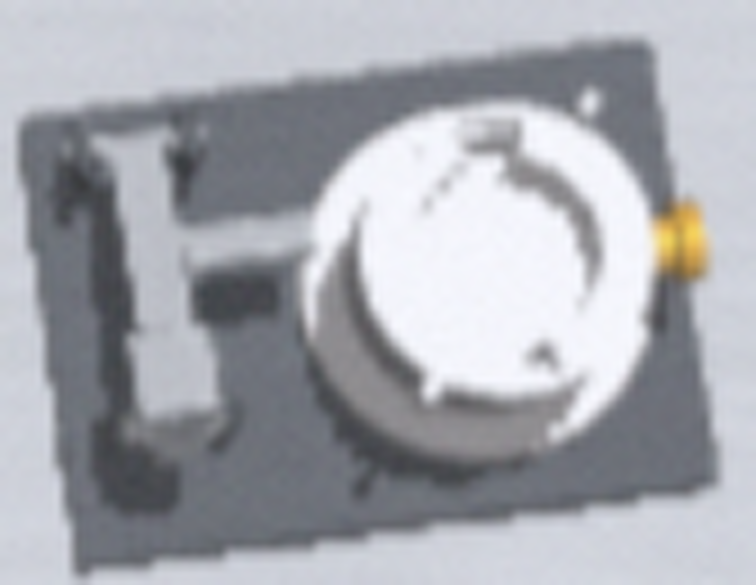

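View pics/s2.png

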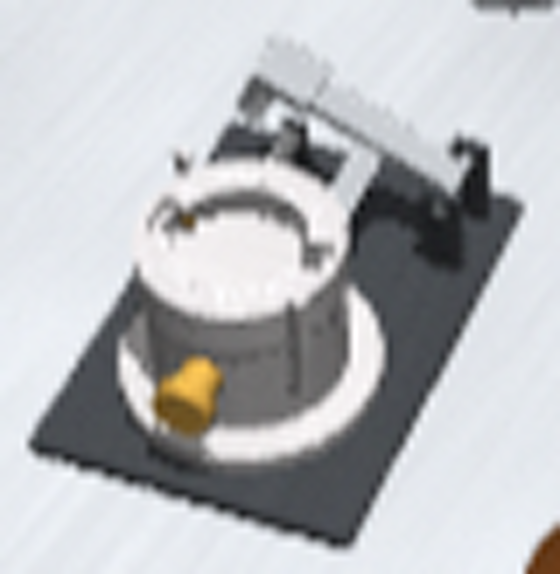

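In the enlarged crops:
- **Base corners:** top (20,118), (650,38), (718,487), (80,572); scene (30,447), (350,548), (522,205).
- **Clamp pad:** centre around top (172,375) and scene (292,65).
- **Far slot:** top (490,132).
- **Rib:** top (590,100).

Next I'll fit the poses.

```bash
cat > fit.py <<'E'
from h import *
from scipy.optimize import least_squares as LS
T=lambda x,y:np.array([285+(x+.5)/9-.5,190+(y+.5)/9-.5]); S=lambda x,y:np.array([217+(x+.5)/7-.5,200+(y+.5)/7-.5])
M=lambda x,y:np.array([217+(x+.5)/5-.5,188+(y+.5)/5-.5]); N=lambda x,y:np.array([217+(x+.5)/5-.5,165+(y+.5)/5-.5])
def W(p,q): c,s=np.cos(p[2]),np.sin(p[2]);return np.array([p[0]+c*q[0]-s*q[1],p[1]+s*q[0]+c*q[1],q[2]])
if __name__=="__main__":
    C=[("top",T(20,118),75,140),("top",T(650,38),75,-70),("top",T(718,487),-75,-70),("top",T(80,572),-75,140),
       ("scene",S(30,443),-75,-70),("scene",S(350,545),75,-70),("scene",S(522,205),75,140)]
    def r(p): return np.concatenate([proj(n,W(p,(x/1e3,y/1e3,p[3])))-uv for n,uv,x,y in C])
    s=LS(r,[.5,0,.1,.01]);print("housing",s.x.round(4),s.fun.round(2));p=s.x
    c,sn=np.cos(.65),np.sin(.65)
    for nm,q in dict(mouth=(0,0,.095),slotp=(.037,0,.095),slotm=(-.037,0,.095),ribA=(.05*c,-.05*sn,.095),ribB=(-.05*c,.05*sn,.095),port=(0,-.066,.055)).items():
        w=W(p,q);t=(proj("top",w)-[285,190]+.5)*9-.5;u=(proj("scene",w)-[217,200]+.5)*7-.5;print(nm,w.round(4),t.round(),u.round())
    # clamp angle from pad
    def k(a): 
        q=(.055-.088*np.cos(a[0])+.006*0,.105,.048+.088*np.sin(a[0])+.006*np.cos(a[0]));return W(p,q)
    rc=lambda a:np.concatenate([proj("top",k(a))-T(172,375),proj("scene",k(a))-S(292,65)])
    s=LS(rc,[.5]);print("clamp",s.x,s.fun.round(2),k(s.x),"down",k([0]))
    # lid: tri from ears (z~.020) top M(68,290),(112,140); bar top ends
    print("ears",at("top",*M(68,290),.02),at("top",*M(112,140),.02))
    a=at("top",*M(68,290),.02)-at("top",*M(112,140),.02);print("yaw ears",np.degrees(np.arctan2(a[1],a[0])))
    print("disc",at("top",*M(90,213),.024),"scene",at("scene",*N(374,130),.024))
E
python3 fit.py
```

```text
housing [ 0.513  -0.1041  0.1378  0.005 ] [-0.03  0.27  0.08  0.16  0.43  0.32  0.    0.15 -0.04  0.18  0.17  0.04
  0.98 -0.25]
mouth [ 0.513  -0.1041  0.095 ] [509. 252.] [243. 234.]
slotp [ 0.5496 -0.099   0.095 ] [492. 133.] [324. 258.]
slotm [ 0.4763 -0.1092  0.095 ] [528. 371.] [163. 212.]
ribA [ 0.5566 -0.1286  0.095 ] [588. 111.] [301. 311.]
ribB [ 0.4694 -0.0796  0.095 ] [430. 393.] [188. 162.]
port [ 0.522  -0.1695  0.055 ] [701. 243.] [182. 411.]
clamp [0.44743364] [ 0.7   0.08  0.05 -0.09] [ 0.47443603 -0.00347025  0.09148285] down [ 0.46585547 -0.00466029  0.054     ]
ears [0.43899866 0.20728255 0.02      ] [0.52674496 0.18391685 0.02      ]
yaw ears 165.08889541958325
disc [0.48337041 0.19524181 0.024     ] scene [0.48638548 0.19023848 0.024     ]
```

The fit is good, to under 1 px:

| Item | Value |
|---|---|
| Housing | (0.513, -0.104), yaw 0.138 |
| Clamp angle | about 0.45 |
| Clamp pad | (0.474, -0.0035, 0.0915) |
| Lid | (0.483, 0.1955), yaw -0.26 |

Clamp first, with shut fingers.

Emit:
{"api": "step_arm", "payload": {"targets": "-1 0.728 0.966 0 0 0 0;-1 0.728 0.966 0 0 0 0;-1 0.728 0.966 0 0 0 0;-1 0.728 0.966 0 0 0 0;-1 0.728 0.966 0 0 0 0;-1 0.728 0.966 0 0 0 0;-1 0.728 0.966 0 0 0 0;-1 0.728 0.966 0 0 0 0;-1 0.728 0.966 0 0 0 0;-1 0.728 0.966 0 0 0 0"}}

```text
clock: 1.63
eef_pos: [0.3616, -0.1532, 0.2317]
tool_rot: [0.994, 0.111, 0.001, 0.0]
ft_force: [0.4, -0.7, -0.3]
grip_width: 0.0001
grasp_force: 0.0
```

Emit:
{"api": "step_arm", "payload": {"targets": "-1 0.225 0.299 0 0 0 0;-1 0.225 0.299 0 0 0 0;-1 0.225 0.299 0 0 0 0;-1 0.225 0.299 0 0 0 0;-1 0.225 0.299 0 0 0 0;-1 0.225 0.299 -0.12 0 0 0;-1 0.225 0.299 -0.22 0 0 0;-1 0.225 0.299 -0.22 0 0 0"}}

```text
clock: 2.3
eef_pos: [0.472, -0.0047, 0.1183]
tool_rot: [0.994, 0.112, -0.001, -0.0]
ft_force: [-0.3, 0.1, -0.2]
grip_width: 0.0002
grasp_force: 0.0
```

Run:
```python
from h import *
o=bot.get_obs();print(o["joint_pos"].round(3),o["eef_pos"].round(4))
```

```text
[-0.01   0.272 -0.263  1.038 -0.     2.908] [ 0.472  -0.0047  0.1183]
```

Emit:
{"api": "step_arm", "payload": {"targets": "-1 0.002 0 -0.047 0 0 0;-1 0 0 -0.067 0 0 0;-1 -0.006 0 -0.087 0 0 0;-1 -0.01 0 -0.105 0 0 0;-1 -0.012 0 -0.117 0 0 0;-1 -0.012 0 -0.125 0 0 0;-1 -0.012 0 -0.129 0 0 0;-1 -0.012 0 -0.132 0 0 0"}}

```text
clock: 2.97
eef_pos: [0.4677, -0.0054, 0.0554]
tool_rot: [0.994, 0.111, 0.0, -0.0]
ft_force: [-0.5, -0.2, 2.0]
grip_width: -0.0001
grasp_force: 1.1
```

Emit:
{"api": "step_arm", "payload": {"targets": "-1 0 0 -0.004 0 0 0;-1 0 0 -0.006 0 0 0;-1 0 0 -0.008 0 0 0;-1 0 0 -0.008 0 0 0"}}

```text
clock: 3.3
eef_pos: [0.4677, -0.0055, 0.0536]
tool_rot: [0.994, 0.111, 0.001, 0.0]
ft_force: [-7.1, -0.4, 16.9]
grip_width: 0.0001
grasp_force: 8.4
```

Emit:
{"api": "step_arm", "payload": {"targets": "-1 0 0 -0.004 0 0 0;-1 0 0 -0.004 0 0 0"}}

```text
clock: 3.47
eef_pos: [0.4677, -0.0055, 0.0533]
tool_rot: [0.994, 0.111, 0.001, 0.0]
ft_force: [-10.0, -0.5, 29.8]
grip_width: -0.0
grasp_force: 14.9
```

Emit:
{"api": "step_arm", "payload": {"targets": "-1 0 0 0.05 0 0 0;-1 0 0 0.13 0 0 0.18;1 0 0.08 0.22 0 0 0.33;1 0 0.16 0.28 0 0 0.5;1 0 0.24 0.28 0 0 0.66;1 0 0.32 0.28 0 0 0.82;1 0 0.4 0.28 0 0 0.98;1 0 0.4 0.28 0 0 1"}}

```text
clock: 4.13
eef_pos: [0.4679, 0.1994, 0.1906]
tool_rot: [0.874, 0.486, 0.002, -0.001]
ft_force: [0.4, -1.0, 0.6]
grip_width: 0.0724
grasp_force: 0.0
```

Run:
```python
from h import *
o=bot.get_obs();print(o["joint_pos"].round(3),o["eef_pos"].round(4),o["grip_width"])
def av(n,x0,x1,y0,y1,s):
    a=np.mean([bot.camera(n)[y0:y1,x0:x1,::-1].astype(float) for _ in range(2)],0)
    return np.clip(255*(cv2.resize(a,None,fx=s,fy=s,interpolation=cv2.INTER_CUBIC).clip(0)/a.max())**0.9,0,255).astype(np.uint8)
cv2.imwrite("pics/c3.png",np.hstack([av("top",285,350,190,255,6),av("scene",232,297,190,255,6)]))
```

```text
[ 4.020e-01  2.750e-01 -5.600e-02  1.235e+00  2.000e-03  2.527e+00] [0.4679 0.1994 0.1906] 0.07241221431566452
```

View pics/c3.png

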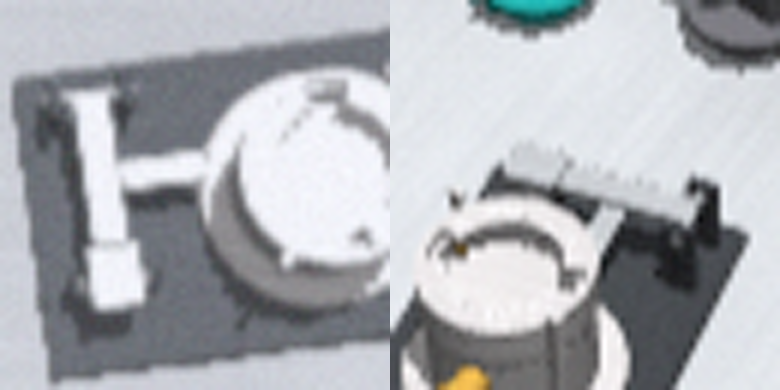

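The clamp is down and stays shut: both views show the arm level over the pin. Now I'll turn above the lid. I'm using the far half turn to keep joint 6 in range.

Emit:
{"api": "step_arm", "payload": {"targets": "1 0.03 -0.008 0 0 0 0.16;1 0.03 -0.008 0 0 0 0.31;1 0.03 -0.008 0 0 0 0.47;1 0.03 -0.008 0 0 0 0.63;1 0.03 -0.008 0 0 0 0.79;1 0.03 -0.008 0 0 0 0.95;1 0.03 -0.008 0 0 0 1"}}

```text
clock: 4.92
eef_pos: [0.4824, 0.1885, 0.1892]
tool_rot: [0.624, 0.781, -0.0, 0.0]
ft_force: [-0.4, 0.3, 0.2]
grip_width: 0.0855
grasp_force: 0.0
```

Emit:
{"api": "step_arm", "payload": {"targets": "1 0 0 0 0 0 0.16;1 0 0 0 0 0 0.31;1 0 0 0 0 0 0.47;1 0 0 0 0 0 0.63;1 0 0 0 0 0 0.79;1 0 0 0 0 0 0.95;1 0 0 0 0 0 1;1 0 0 0 0 0 1"}}

```text
clock: 5.58
eef_pos: [0.4824, 0.1886, 0.1892]
tool_rot: [0.279, 0.96, -0.0, -0.0]
ft_force: [0.2, 0.6, -0.3]
grip_width: 0.0857
grasp_force: 0.0
```

Emit:
{"api": "step_arm", "payload": {"targets": "1 0 0 -0.05 0 0 0.15;1 0 0 -0.1 0 0 0.3;1 0 0 -0.15 0 0 0.378;1 0 0 -0.2 0 0 0.378;1 0 0 -0.2 0 0 0.378"}}

```text
clock: 6.0
eef_pos: [0.4786, 0.1878, 0.0846]
tool_rot: [0.135, 0.991, -0.002, -0.004]
ft_force: [-0.9, -0.4, -0.6]
grip_width: 0.0855
grasp_force: 0.0
```

```bash
cat >> h.py <<'E'
def st():
    from scipy.spatial.transform import Rotation as R
    o=bot.get_obs();m=R.from_quat(o["tool_rot"]).as_matrix()
    print("t",o["clock"],"tcp",o["eef_pos"].round(4),"close dir deg",np.degrees(np.arctan2(m[1,1],m[0,1])).round(2),"z",m[:,2].round(4),"F",o["ft_force"].round(1),"T",o["ft_torque"].round(2),"w",round(float(o["grip_width"]),4),"j",o["joint_pos"].round(2));return o
E
python3 -c "from h import *;st()"
```

```text
t 6.0 tcp [0.4786 0.1878 0.0846] close dir deg 74.51 z [-0.009  -0.0037 -1.    ] F [-0.9 -0.4 -0.6] T [-0.07  0.11  0.03] w 0.0855 j [ 0.37  0.39 -0.19  1.   -0.    0.64]
```

Emit:
{"api": "step_arm", "payload": {"targets": "1 0.001 0.014 0 0 0 0;1 0.001 0.014 0 0 0 0;1 0.001 0.014 0 0 0 0"}}

```text
clock: 6.25
eef_pos: [0.4844, 0.1982, 0.0913]
tool_rot: [0.133, 0.991, 0.001, 0.002]
ft_force: [0.6, -0.0, 0.4]
grip_width: 0.0855
grasp_force: 0.0
```

```bash
python3 -c "from h import *;st()"
```

```text
t 6.25 tcp [0.4844 0.1982 0.0913] close dir deg 74.69 z [ 0.0035  0.0014 -1.    ] F [ 0.6 -0.   0.4] T [ 0.06  0.01 -0.05] w 0.0855 j [ 0.39  0.39 -0.17  1.01 -0.    0.66]
```

Emit:
{"api": "step_arm", "payload": {"targets": "1 0 0 -0.05 0 0 0;1 0 0 -0.09 0 0 0;1 0 0 -0.1 0 0 0;1 0 0 -0.1 0 0 0;1 0 0 -0.1 0 0 0;1 0 0 -0.1 0 0 0"}}

```text
clock: 6.75
eef_pos: [0.4841, 0.198, 0.0409]
tool_rot: [0.133, 0.991, 0.001, 0.001]
ft_force: [-0.4, 0.1, -0.3]
grip_width: 0.0855
grasp_force: 0.0
```

```bash
python3 -c "from h import *;st()"
```

```text
t 6.75 tcp [0.4841 0.198  0.0409] close dir deg 74.72 z [ 0.0027  0.0011 -1.    ] F [-0.4  0.1 -0.3] T [-0.01  0.   -0.05] w 0.0855 j [ 0.39  0.45 -0.23  0.89 -0.    0.66]
```

Emit:
{"api": "step_arm", "payload": {"targets": "1 -0.002 -0.005 -0.015 0 0 0;1 -0.002 -0.005 -0.027 0 0 0;1 -0.002 -0.005 -0.027 0 0 0;-1 -0.002 -0.005 -0.027 0 0 0;-1 -0.002 -0.005 -0.027 0 0 0;-1 -0.002 -0.005 -0.027 0 0 0;-1 -0.002 -0.005 -0.027 0 0 0;-1 -0.002 -0.005 -0.027 0 0 0;-1 -0.002 -0.005 -0.027 0 0 0"}}

```text
clock: 7.5
eef_pos: [0.4819, 0.1951, 0.026]
tool_rot: [0.133, 0.991, 0.0, 0.0]
ft_force: [-4.2, -1.2, 14.8]
grip_width: 0.0132
grasp_force: 60.4
```

```bash
python3 -c "from h import *;st()"
```

```text
t 7.5 tcp [0.4819 0.1951 0.026 ] close dir deg 74.72 z [ 3.e-04  2.e-04 -1.e+00] F [-4.2 -1.2 14.8] T [-0.52  0.63  0.09] w 0.0132 j [ 0.38  0.46 -0.26  0.85  0.    0.65]
```

The grip is on the bar (13 mm, 60 N). Next I'll lift, carry the lid to above the mouth and align it with the slots.

Emit:
{"api": "step_arm", "payload": {"targets": "-1 0 0 0.06 0 0 0;-1 0 0 0.14 0 0 0;-1 0 0 0.22 0 0 0;-1 0 0 0.28 0 0 0;-1 0.01 -0.08 0.28 0 0 0.1;-1 0.02 -0.16 0.28 0 0 0.2;-1 0.03 -0.24 0.28 0 0 0.3;-1 0.04 -0.32 0.28 0 0 0.4;-1 0.05 -0.4 0.28 0 0 0.515;-1 0.06 -0.48 0.28 0 0 0.515"}}

```text
clock: 8.33
eef_pos: [0.5113, -0.0467, 0.1656]
tool_rot: [-0.071, 0.998, 0.0, -0.0]
ft_force: [1.1, 0.8, -1.9]
grip_width: 0.0132
grasp_force: 59.0
```

Emit:
{"api": "step_arm", "payload": {"targets": "-1 0 -0.06 0 0 0 0;-1 0 -0.11 0 0 0 0;-1 0 -0.12 0 0 0 0;-1 0 -0.12 0 0 0 0;-1 0 -0.12 0 0 0 0;-1 0 -0.12 0 0 0 0"}}

```text
clock: 8.83
eef_pos: [0.5115, -0.1039, 0.1656]
tool_rot: [-0.069, 0.998, 0.0, -0.0]
ft_force: [0.3, -0.3, -1.3]
grip_width: 0.0131
grasp_force: 59.1
```

Run:
```python
from h import *
st()
def av(n,x0,x1,y0,y1,s):
    a=np.mean([bot.camera(n)[y0:y1,x0:x1,::-1].astype(float) for _ in range(4)],0)
    return np.clip(255*(cv2.resize(a,None,fx=s,fy=s,interpolation=cv2.INTER_CUBIC).clip(0)/a.max())**0.8,0,255).astype(np.uint8)
cv2.imwrite("pics/c4.png",np.hstack([av("top",305,371,185,260,6),av("scene",220,286,190,265,6)]))
```

```text
t 8.8333 tcp [ 0.5115 -0.1039  0.1656] close dir deg 97.97 z [-7.e-04  7.e-04 -1.e+00] F [ 0.3 -0.3 -1.3] T [ 0.05  0.04 -0.02] w 0.0131 j [-0.2   0.32 -0.06  1.19  0.   -0.34]
```

View pics/c4.png

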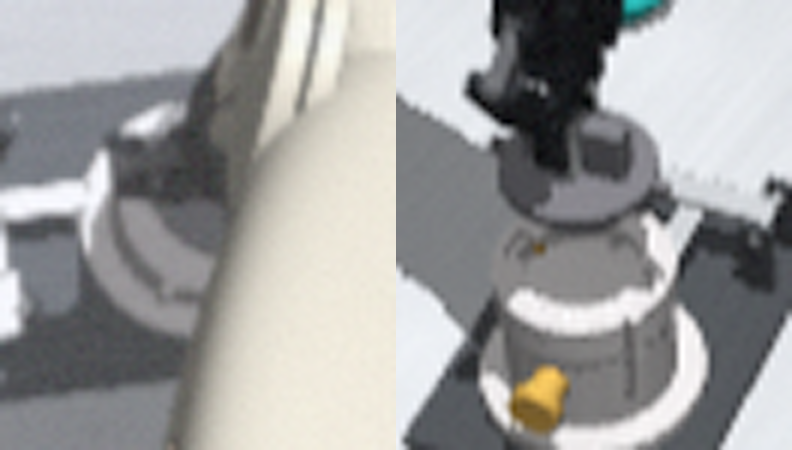

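Run:
```python
from h import *
a=np.linspace(0,2*np.pi,400)
for off in(-.001,0,.001,.002,.003):
    c=np.array([.5115,-.1039])+off*np.array([.99,.139])
    P=np.array([(proj("scene",(c[0]+.038*np.cos(t),c[1]+.038*np.sin(t),.1636))-[220,190]+.5)*6-.5 for t in a])
    e=(proj("scene",(c[0]+.045*.99,c[1]+.045*.139,.16))-[220,190]+.5)*6-.5
    b=[((proj("scene",(c[0]+s*.026*.99,c[1]+s*.026*.139,.1926))-[220,190]+.5)*6-.5).round() for s in(1,)]
    print(off,P.min(0).round(),P.max(0).round(),"ear",e.round(),"bar end",b)
```

```text
-0.001 [ 94. 102.] [257. 217.] ear [265. 188.] bar end [array([223., 127.])]
0 [ 96. 103.] [259. 217.] ear [267. 188.] bar end [array([225., 127.])]
0.001 [ 98. 104.] [261. 218.] ear [269. 189.] bar end [array([227., 128.])]
0.002 [100. 104.] [263. 218.] ear [271. 189.] bar end [array([229., 128.])]
0.003 [102. 105.] [265. 219.] ear [273. 190.] bar end [array([231., 129.])]
```

The scene view shows the lid level in the grip. Its disc edges put the lid axis about 1.5 mm along the bar from the TCP, which is at the mouth axis. Lowering now.

Emit:
{"api": "step_arm", "payload": {"targets": "-1 0 0 -0.04 0 0 0;-1 0 0 -0.07 0 0 0;-1 0 0 -0.082 0 0 0;-1 0 0 -0.09 0 0 0;-1 0 0 -0.096 0 0 0;-1 0 0 -0.1 0 0 0;-1 0 0 -0.1 0 0 0"}}

```text
clock: 9.82
eef_pos: [0.5117, -0.1052, 0.1161]
tool_rot: [-0.069, 0.998, -0.0, -0.0]
ft_force: [-0.6, -0.2, -1.3]
grip_width: 0.013
grasp_force: 59.0
```

Emit:
{"api": "step_arm", "payload": {"targets": "-1 0 0 -0.006 0 0 0;-1 0 0 -0.012 0 0 0;-1 0 0 -0.018 0 0 0;-1 0 0 -0.022 0 0 0;-1 0 0 -0.022 0 0 0"}}

```text
clock: 10.23
eef_pos: [0.5116, -0.1052, 0.1051]
tool_rot: [-0.069, 0.998, -0.0, -0.0]
ft_force: [-3.4, -0.9, 2.5]
grip_width: 0.0131
grasp_force: 59.6
```

```bash
python3 -c "from h import *;st()"
```

```text
t 10.2333 tcp [ 0.5116 -0.1052  0.1051] close dir deg 97.88 z [-1.e-04 -5.e-04 -1.e+00] F [-3.4 -0.9  2.5] T [-0.21  0.68  0.01] w 0.0131 j [-0.2   0.37 -0.15  1.04 -0.   -0.34]
```

Emit:
{"api": "step_arm", "payload": {"targets": "-1 0 0 -0.002 0 0 0;-1 0 0 -0.004 0 0 0;-1 0 0 -0.004 0 0 0"}}

```text
clock: 10.48
eef_pos: [0.5117, -0.1052, 0.105]
tool_rot: [-0.069, 0.998, -0.0, 0.001]
ft_force: [-8.3, -0.9, 14.3]
grip_width: 0.0132
grasp_force: 61.5
```

The lid is fully home: it meets a hard stop at TCP z 0.105, as predicted. Now I'll turn it clockwise 0.65 rad about the mouth axis.

Emit:
{"api": "step_arm", "payload": {"targets": "-1 0 0 0.002 0 0 -0.1;-1 0 0 0.002 0 0 -0.2;-1 0 0 0.002 0 0 -0.3;-1 0 0.001 0.002 0 0 -0.4;-1 0 0.001 0.002 0 0 -0.5;-1 -0.001 0.001 0.002 0 0 -0.6;-1 -0.001 0.002 0.002 0 0 -0.7;-1 -0.001 0.002 0.002 0 0 -0.78;-1 -0.001 0.002 0.002 0 0 -0.828;-1 -0.001 0.002 0.002 0 0 -0.828"}}

```text
clock: 11.32
eef_pos: [0.512, -0.1032, 0.105]
tool_rot: [0.253, 0.967, 0.001, 0.001]
ft_force: [-2.9, 1.8, 7.8]
grip_width: 0.013
grasp_force: 60.4
```

Run:
```python
from h import *
st()
a=np.mean([bot.camera("scene")[190:265,215:295,::-1].astype(float) for _ in range(5)],0);s=8
im=np.clip(255*(cv2.resize(a,None,fx=s,fy=s,interpolation=cv2.INTER_CUBIC).clip(0)/a.max())**0.8,0,255).astype(np.uint8)
for nm,q in dict(ribA=(.65,.05),ribB=(.65+np.pi,.05),earA=(.65,.045),lock=(1.05,.045)).items():
    t=.138-q[0];w=(.513+q[1]*np.cos(t),-.1041+q[1]*np.sin(t),.097)
    print(nm,((proj("scene",w)-[215,190]+.5)*s-.5).round())
cv2.imwrite("pics/c5.png",im)
```

```text
t 11.3167 tcp [ 0.512  -0.1032  0.105 ] close dir deg 60.63 z [ 0.0022  0.0012 -1.    ] F [-2.9  1.8  7.8] T [0.3  0.78 0.13] w 0.013 j [-0.2   0.37 -0.16  1.04  0.    0.31]
ribA [360. 431.]
ribB [230. 261.]
earA [353. 423.]
lock [305. 436.]
```

View pics/c5.png

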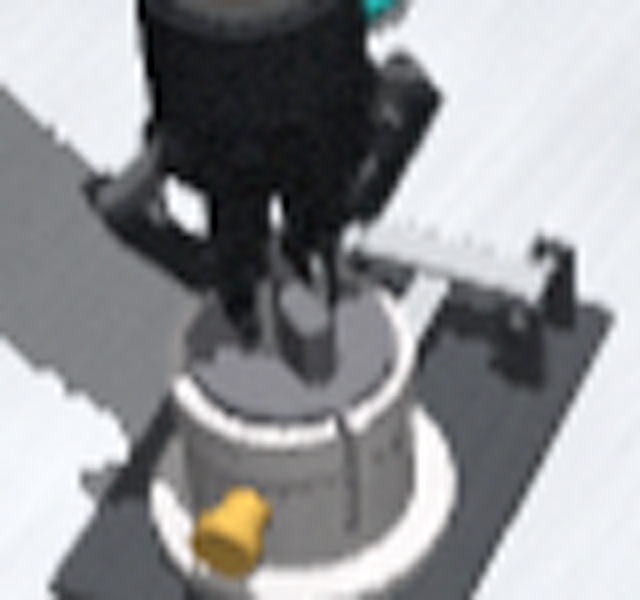

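In the crop, the disc is flush in the rim. The near ear at (343,417) lines up radially with the near rib at (351,425), offset by (-8,-8) against a predicted (-7,-8). The gripper yaw is 60.6° against a target of 60.65°, and the clamp is still down. I'll do a final hold check, then hand in.

Emit:
{"api": "step_arm", "payload": {"targets": "-1 0 0 0 0 0 0;-1 0 0 0 0 0 0;-1 0 0 0 0 0 0"}}

```text
clock: 11.82
eef_pos: [0.512, -0.1032, 0.105]
tool_rot: [0.253, 0.967, 0.001, 0.001]
ft_force: [-2.5, 2.3, 6.7]
grip_width: 0.0128
grasp_force: 60.4
```

```bash
python3 -c "
from h import *
st();print(bot.job_done())"
```

```text
t 11.8167 tcp [ 0.512  -0.1032  0.105 ] close dir deg 60.68 z [ 0.0022  0.0013 -1.    ] F [-2.5  2.3  6.7] T [0.31 0.71 0.03] w 0.0128 j [-0.2   0.37 -0.16  1.04  0.    0.31]
the job is handed in; nothing more can be done
None
```

The job is handed in at 11.8 s: the clamp is snapped shut and stays down by itself, and the lid is fully home, turned clockwise to its vent ribs and still gripped there; no verdict came back.

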